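# Start up the polisher supply

### The arm

A 7-joint arm with a two-finger parallel gripper is mounted at the origin on the work surface; the furniture and walls round the work are solid. World frame = base frame: x ahead of the robot, y to its left, z up, the work surface at z = 0. Lengths are in m, angles in rad, forces in N, time in s.
With the tool pointing down it reaches from about 0.425 to 0.95 m from the base axis. Payload 16.7 kg.
Tool frame: the origin (TCP) lies at the centre of the arm's flange, where the gripper is bolted on; the fingertips stand finger_overhang ahead of it and the grasp point (between the pads) lies 180 mm ahead of it (finger_overhang is the distance from the TCP to the fingertips, in m); z points along the fingers, y is the line along which they close (so a half turn about z gives the same grasp; the last joint's range is limited). The gripper opens to 94 mm and grips with 3 to 60 N. Pads are 16 mm wide; open, the fingers measure 119 mm over their backs; the gripper's body (75 mm by 177 mm) begins 78 mm behind the grasp point.
Start: joints at [-1.308, 0.426, 0.074, 1.606, -0.034, 1.111, -0.067], TCP at [0.271, 0.618, 0.405] pointing down, gripper open.
Joint ranges: [-2.85, 2.85], [-0.5, 2.14], [-1.23, 1.37], [0.21, 2.46], [-1.02, 4.16], [0.16, 2.05], [-2.73, 2.73]. Speed limits (rad/s): [1.89, 1.89, 2.39, 2.39, 3.01, 3.01, 3.01].

### API

Orientations are given as a rotation vector (axis times angle).
In Python, from rig import * gives the robot as it stands.
- The arm moves only by the tool apply_moves, never from a script. Its argument "deltas" is a list of rows, each a list of 7 numbers: the shift along the tool's x, y, z in mm, then the turn, a rotation vector about the tool's x, y, z in degrees, then the closure, from -1 (fully open) to 1 (shut). In form: [[x, y, z, wx, wy, wz, hand], ...]. A call has 1 to 20 rows; each row is the pose to reach, as a shift and turn from the pose commanded when the call began, along the tool's axes at that moment; what a row does not reach only later rows make up. A row lasts 1/10 s, in which the tool goes at most 50 mm and 8.59 degrees, less where a joint would pass 70% of its speed; a pose out of reach is approached as far as the arm can. A call with a gripper value outside its range is refused whole. The fingers move at their own pace and stop on an object; "grip_force" is the grip in N (left out, the last holds). Time passes only in rows, so rows that repeat a pose let the fingers close. It gives the time, the measured TCP pose, the force, the opening and the grip force at its end, in the units of the state.
- read_state(): the state, without advancing time (a new reading comes with each control period).
- get_image(name): name is "side" or "top" or "wrist"; returns the picture (384x512x3 uint8, red, green, blue); there is no depth.
- calibration(name): a dict with "intrinsics" (3x3 intrinsics, pixels), "cam_to_world" (4x4, takes a point from camera to world coordinates). Camera axes: x right, y down, z forward; pixel columns grow to the right and rows downward; lengths in m; the calibration is good to about 2 mm. A picture is of the moment at which its call begins: read the wrist's pose just before it. calibration takes no time and is no camera call; for the wrist camera it gives the pose at the moment of the call.
- finish_job(): hands the job in; it is judged then, once.
The state is a dict: "time": time; "qpos": joint angles; "dq": joint speeds; "effort": joint torques, N m; "position": TCP position; "tool_rot": TCP orientation; "contact_force": force on the tool from outside, world axes, zero at the start; "moment": the same for the moment, N m; "finger_gap": opening from 0.0 (shut) to 1.0 (fully open); "grip_force": force on a finger pad.
Only numpy, scipy, OpenCV 4.12 (cv2) and the standard library are available. Lean on these libraries where they do the work, as an engineer would, in place of code of your own. Each camera call takes 0.05 s, during which the arm holds its last target. There are 200 camera calls.

### The job

Start the polisher: on the power box push down the raised end of the rocker until it is fully over, then on the control station press the square key fully in, where it stays, and last press the large round button fully down and finish still holding it down with the fingertips. Keep to that order, leave the small round button and the long bar key alone, and do not lift or shift the two units or anything else on the bench.

Things in the scene. Friction and masses are not known exactly. Their poses are not given: they have to be found in the camera images.
- power_box: Power box: grey box 100 (x) x 80 (y) x 55 mm (z), loose on the bench (1.3 to 2.1 kg), with one black paddle rocker in the middle of its top. Its place is exchanged with the station's from run to run. Origin: centre of its underside, z up. Two 5 mm pivot cheeks, tops 69 mm above the bench, flank the paddle's middle (22 mm long); the box's top beyond the paddle's ends is bare.
- rocker (a joint): Angle of the paddle rocker (rad): 0 = off, 0.44 = fully over (on). Paddle 64 mm long (box x), 32 mm wide, 8 mm thick, pivoted across its middle; the pivot is 67 mm, the top at mid-length 75 mm above the bench. Off, the end at the box's +x (away from the robot) is up by 0.22 rad; on, down by 0.22. It stays where it is left; friction 0.04 N m.
- rocker_raised_end (a point): Point on the paddle's top face, 25 mm from the pivot towards the end that is raised when off; it moves with the paddle (about 80 mm above the bench when off, 69 mm when on).
- station: Control station: grey box 120x120x50 mm, loose on the bench (1.6 to 2.6 kg), with four black keys on top. Origin: centre of its underside, z up. Key centres (x, y) in mm, x away from the robot, y left: square key (26, 26), large round button (26, -26), long bar key (-26, 26), small round button (-26, -26). Key tops are 61.5 mm above the bench when up, 55.5 mm when fully down.
- square_key (a joint): Travel of the square key (26x26 mm), m: 0 = up, 0.006 = fully in. It stays wherever it is pushed to; friction 3.5 N, no spring.
- square_key_top (a point): Centre of the square key's top face; moves with the key.
- round_button (a joint): Travel of the large round button (32 mm diameter), m: 0 = up, 0.006 = fully down. Sprung: starts to move at about 2 N, fully down at about 5.5 N, comes up when let go.
- round_button_top (a point): Centre of the large round button's top face; moves with the button.
- small_button (a joint): Travel of the small round button (16 mm diameter), m, 0 = up to 0.006; sprung as the large one. To be left alone.
- small_button_top (a point): Centre of the small round button's top face.
- bar_key (a joint): Travel of the long narrow bar key (9x34 mm), m, 0 = up to 0.006; sprung as the large round button. To be left alone.
- bar_key_top (a point): Centre of the bar key's top face.
- felt_bob: Bystander: felt bob on a thin pin, pin up, standing on the bench between the two units, 22 mm wide, 52 mm tall. Origin: centre of its underside.
- insert_b: Bystander: small stepped aluminium block with a hole in its top, 26x34x30 mm, standing between the units towards the back. Origin: centre of its underside.
- parallel: Bystander: ground steel bar lying between the units on the side nearer the robot, 85 mm long (pointing away from the robot), 12 mm wide, 18 mm high. Origin: centre of its underside.
- oil_bottle: Bystander: small oil bottle with a pointed spout, 45 mm wide, 127 mm tall, at the back left. Origin: centre of its underside.
- handpiece: Bystander: cordless polishing handpiece lying flat, 175 mm long, 28 mm high, to the left of the units. Origin: centre of its underside.
There are look-alikes about, which are no part of the job. Leave any red look-alike of the power_box alone.

How it is judged:
On the way, in this order (a step that is already met when the one before it is completed fails the run):
1. the rocker is tipped fully over to on (value of joint rocker above 0.36 rad), for 0.2 s.
2. the square key is pressed fully in (value of joint square_key above 0.0045 m), for 0.2 s.
3. the large round button is held fully down (value of joint round_button above 0.0045 m and contact force between the fingers and station above 2 N), for 0.2 s.
At the end, for the whole second after the job is handed in: Rocker over 0.36 of 0.44 rad, square key in over 4.5 of 6 mm, fingers holding the large round button down over 4.5 of 6 mm with over 2 N, small button and bar key up (under 2 mm), units at rest; units and bystanders within 20 mm of their starts (all of step 3 and value of joint rocker above 0.36 rad and value of joint square_key above 0.0045 m and value of joint each of small_button, bar_key below 0.002 m and linear speed of each of power_box, station below 0.01 m/s and not (distance of any of power_box, station from where it was at the start of the episode above 0.02 m) and not (distance of any of felt_bob, insert_b, parallel, oil_bottle, handpiece from where it was at the start of the episode above 0.02 m)); the arm keeps its last pose, push and grip.
It fails at once if the square key is pressed (over 2.5 mm) before the rocker is on (value of joint square_key above 0.0025 m and value of joint rocker below 0.34 rad).
It fails at once if the large round button is pressed (over 2.5 mm) before the square key is in (value of joint round_button above 0.0025 m and value of joint square_key below 0.004 m).
It fails at once if the small button or the bar key is pressed (over 2.5 mm) (value of joint any of small_button, bar_key above 0.0025 m).
It fails at once if a unit is shifted (over 20 mm), tipped, or lifted off the bench (over 8 mm) (distance of any of power_box, station from where it was at the start of the episode above 0.02 m or angle between any of power_box, station's own z axis and vertical above 0.15 rad or height (world z) of any of power_box, station above 0.008 m).
It fails at once if a bystander is moved or lifted (more than 20 mm) (distance of any of felt_bob, insert_b, parallel, oil_bottle, handpiece from where it was at the start of the episode above 0.02 m).
It also fails if it takes over 45 s, if anything falls off the work surface, if the arm or the gripper's body presses on something with over 40 N, if the wrist force passes 120 N, or if a joint passes its speed limit or range.

## Working session

There is one attempt and no reset: what is moved stays moved. The work goes in short steps, Python scripts to look and compute and a tool call to move; the robot and the scene stay as the last step left them, time stands still between calls to the robot, and variables do not carry over. Pictures are saved under pics/ and viewed, at most 10 in all, crops included, and the job is handed in when it is done.

Besides the shell and the picture viewer there is one more tool, called after "Emit:" as name(argument=value, ...) on one line, values as JSON. apply_moves: Moves the arm, as the interface text tells. Its arguments: {"type":"object","properties":{"deltas":{"type":"array"},"grip_force":{"type":"number"}},"required":["deltas"]}

```bash
ls; mkdir -p pics
python3 - <<'E'
from rig import *
import cv2
s=read_state();print(s)
for n in("top","side"):
    im=get_image(n);cv2.imwrite(f"pics/{n}0.png",im[:,:,::-1]);c=calibration(n);print(n,c)
E
```

```text
pics
{'time': 0.0, 'qpos': array([-1.30755062,  0.42672519,  0.07383494,  1.60663345, -0.0340783 ,
        1.1108271 , -0.06708765]), 'dq': array([-0.00079445,  0.00119683,  0.00054037,  0.00091778, -0.0014965 ,
       -0.00029245, -0.00131059]), 'effort': array([ 2.33861821e-03, -9.35808420e+01,  3.66689019e+00, -4.54208279e+01,
       -4.90603375e-02,  1.97377510e-02,  1.62677516e-04]), 'position': array([0.2706872 , 0.61812804, 0.40396786]), 'tool_rot': array([-6.43707187e-01, -3.07477023e+00,  2.08007512e-03]), 'contact_force': array([-0.15694023,  0.53101408,  0.37840706]), 'moment': array([-0.00403681,  0.02757745,  0.014407  ]), 'grip_force': 0.0, 'finger_gap': 1.0027578076979569}
top {'intrinsics': array([[376.77884317,   0.        , 250.57199149],
       [  0.        , 376.77884317, 192.86690615],
       [  0.        ,   0.        ,   1.        ]]), 'cam_to_world': array([[ 0.00474772, -0.99780013,  0.06612382,  0.3704001 ],
       [-0.99997099, -0.00434342,  0.00625674,  0.28307825],
       [-0.00595577, -0.0661516 , -0.99779181,  1.04798141],
       [ 0.        ,  0.        ,  0.        ,  1.        ]])}
side {'intrinsics': array([[495.37878965,   0.        , 260.42036181],
       [  0.        , 495.37878965, 195.75535264],
       [  0.        ,   0.        ,   1.        ]]), 'cam_to_world': array([[ 0.9599425 , -0.14111727,  0.24206676,  0.14899821],
       [-0.2798489 , -0.43980584,  0.85337883, -0.80986962],
       [-0.01396412, -0.88693672, -0.46167983,  0.6523833 ],
       [ 0.        ,  0.        ,  0.        ,  1.        ]])}
```

View pics/top0.png

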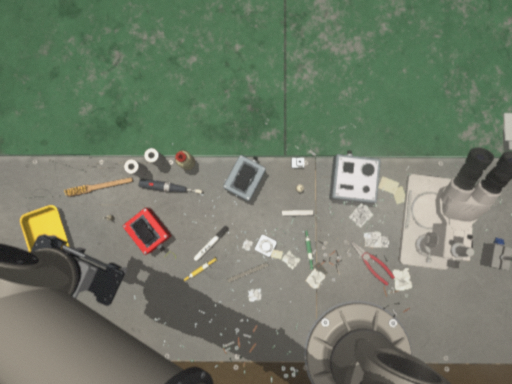

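View pics/side0.png

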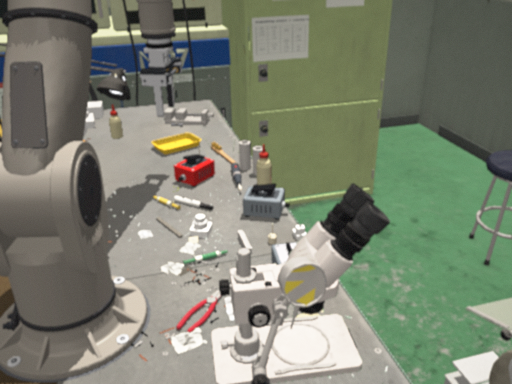

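The top view shows the grey power box at about (245,178), turned, and the station at about (356,178) with four keys. The red look-alike is at (147,230), and the bystanders stand between the units. Next I'll measure both units from a zoomed crop.

```bash
cat > h.py <<'E'
import numpy as np, cv2
from rig import *
def ray(c,uv,z):
    K=c["intrinsics"];T=c["cam_to_world"]
    d=T[:3,:3]@np.linalg.solve(K,[uv[0],uv[1],1.]);o=T[:3,3]
    return o+d*(z-o[2])/d[2]
def proj(c,p):
    K=c["intrinsics"];T=c["cam_to_world"]
    q=K@(T[:3,:3].T@(np.array(p)-T[:3,3]));return q[:2]/q[2]
E
python3 - <<'E'
from h import *
im=cv2.imread("pics/top0.png");c=calibration("top")
g=cv2.cvtColor(im,cv2.COLOR_BGR2GRAY)
for nm,(x0,x1,y0,y1),z in(("box",(220,270,152,206),.068),("st",(330,385,150,208),.0615)):
    m=np.zeros_like(g);m[y0:y1,x0:x1]=(g[y0:y1,x0:x1]<55)
    n,l,st,ce=cv2.connectedComponentsWithStats(m)
    for i in range(1,n):
        if st[i,4]>8:
            cnt=cv2.findContours((l==i).astype(np.uint8),0,2)[0][0]
            print(nm,ce[i].round(1),st[i],ray(c,ce[i],z).round(4),cv2.minAreaRect(cnt))
a=cv2.resize(im[145:210,215:275],None,fx=6,fy=6,interpolation=2);b=cv2.resize(im[145:210,325:390],None,fx=6,fy=6,interpolation=2)
cv2.imwrite("pics/crop.png",np.hstack([a,b]))
E
```

```text
(no output)
```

View pics/crop.png

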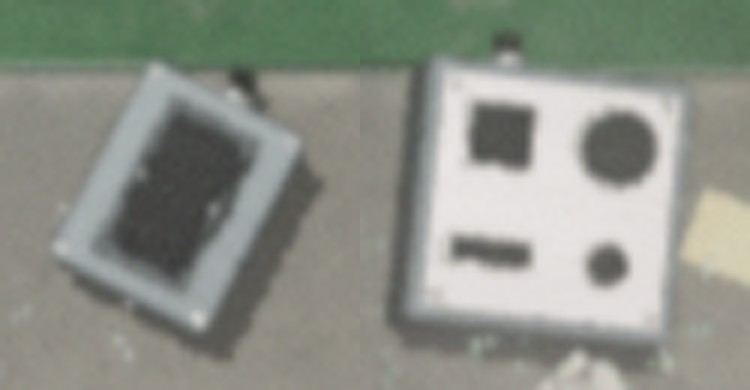

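The crop shows the paddle running along the box's long side at about 28° to the image's vertical. The station has the square key top left, the large round button top right, the bar key bottom left and the small button bottom right, and is turned a few degrees.

Run:
```python
from h import *
im=cv2.imread("pics/top0.png");c=calibration("top")
g=cv2.cvtColor(im,cv2.COLOR_BGR2GRAY)
U=lambda p,o:np.array(p)/6+np.array(o)-.42
bc=[ray(c,U(p,(215,145)),.055) for p in((155,65),(300,140),(200,328),(58,248))]
print("box corners",np.round(bc,4).tolist(),"ctr",np.mean(bc,0).round(4)); d=bc[1]-bc[2]; print("sides",np.linalg.norm(d),np.linalg.norm(bc[0]-bc[1]),"yaw",np.degrees(np.arctan2(d[1],d[0])))
m=np.zeros_like(g);m[150:202,336:386]=g[150:202,336:386]<130
m[:, :340]=0
n,l,st,ce=cv2.connectedComponentsWithStats(m)
for i in range(1,n):
    if st[i,4]>20: print("st",ce[i].round(1),st[i],ray(c,ce[i],.0615).round(4))
x=np.zeros_like(g);x[158:194,228:262]=g[158:194,228:262]<90
M=cv2.moments(x,True);uv=(M["m10"]/M["m00"],M["m01"]/M["m00"]);print("paddle",uv,M["m00"],ray(c,uv,.073).round(4))
s=read_state();R=cv2.Rodrigues(s["tool_rot"])[0];print(R.round(3),s["position"])
```

```text
box corners [[0.5359, 0.3168, 0.055], [0.5027, 0.2525, 0.055], [0.4193, 0.2962, 0.055], [0.4543, 0.359, 0.055]] ctr [0.4781 0.3061 0.055 ]
sides 0.09418227616882136 0.07239274359718416 yaw -27.69597239951063
st [364.7 152.9] [340 150  46   9 300] [ 0.5428 -0.0112  0.0615]
st [348.2 167.2] [343 163  11  10  90] [0.5047 0.0327 0.0615]
st [367.7 169.2] [362 164  12  12 109] [ 0.4994 -0.0184  0.0615]
st [346.5 186.6] [341 185  12   4  36] [0.4534 0.0377 0.0615]
st [365.8 188.8] [363 186   6   6  26] [ 0.4478 -0.0127  0.0615]
st [349.7 200.3] [340 199  26   3  50] [0.4174 0.0297 0.0615]
paddle (245.9517766497462, 177.99238578680203) 394.0 [0.4737 0.3014 0.073 ]
[[-0.916  0.401 -0.   ]
 [ 0.401  0.916 -0.001]
 [-0.    -0.001 -1.   ]] [0.27077104 0.61815623 0.40408338]
```

Run:
```python
import rig
from h import *
print([x for x in dir(rig) if x[0]!='_'], getattr(rig,"finger_overhang",None))
s=read_state();R=cv2.Rodrigues(s["tool_rot"])[0]
t=np.array([.497,.291,.330]);print("delta mm",(R.T@(t-s["position"])*1000).round(1), "t",s["time"])
c=calibration("wrist");print((R.T@(c["cam_to_world"][:3,3]-s["position"])).round(3))
```

```text
['IKError', 'calibration', 'finger_overhang', 'finish_job', 'get_image', 'read_state'] 0.1992
delta mm [-338.5 -208.8   74.3] t 0.1
[0.069 0.    0.021]
```

Emit:
apply_moves(deltas=[[-30, -18, 7, 0, 0, 1, 1], [-65, -40, 14, 0, 0, 2, 1], [-100, -62, 22, 0, 0, 3, 1], [-135, -83, 30, 0, 0, 4, 1], [-170, -105, 37, 0, 0, 4, 1], [-205, -126, 45, 0, 0, 4, 1], [-240, -148, 52, 0, 0, 4, 1], [-275, -170, 60, 0, 0, 4, 1], [-300, -185, 66, 0, 0, 4, 1], [-320, -197, 70, 0, 0, 4, 1], [-332, -205, 73, 0, 0, 4, 1], [-338, -209, 74, 0, 0, 4, 1], [-338, -209, 74, 0, 0, 4, 1], [-338, -209, 74, 0, 0, 4, 1], [-338, -209, 74, 0, 0, 4, 1]], grip_force=20)

```text
time: 1.6
position: [0.496, 0.2924, 0.3308]
tool_rot: [-0.748, -3.051, -0.001]
contact_force: [0.0, 0.1, 0.0]
finger_gap: 0.001
grip_force: 0.0
```

Run:
```python
from h import *
s=read_state();c=calibration("wrist");im=get_image("wrist");R=cv2.Rodrigues(s["tool_rot"])[0]
print(s["position"],R.round(3).tolist(),s["finger_gap"],s["contact_force"]);np.savez("w1.npz",K=c["intrinsics"],T=c["cam_to_world"])
for p in([.497,.291,.08],[.475,.303,.075]):print(proj(c,p))
print("tip",proj(c,s["position"]+R[:,2]*.1992))
cv2.imwrite("pics/w1.png",im[:,:,::-1])
```

```text
[0.49595958 0.2923751  0.33083589] [[-0.887, 0.463, -0.0], [0.463, 0.887, 0.0], [0.0, 0.0, -1.0]] 0.0008413189881615835 [0.03208016 0.105828   0.02004908]
[257.827041   207.86698366]
[258.43895631 175.28289781]
tip [258.79112237 229.97225445]
```

View pics/w1.png

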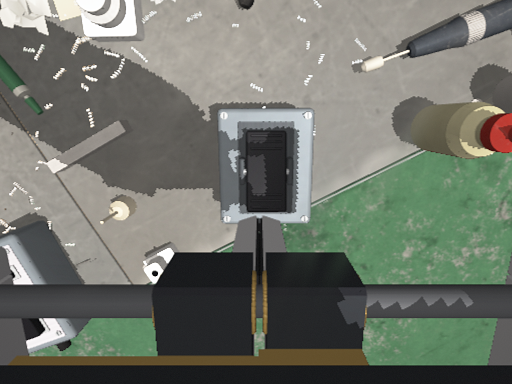

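The wrist view shows the box top with corners near (220,108), (313,108), (312,221) and (221,222). The paddle spans (245–289, 128–212), and its pivot cheeks are at about (244,172) and (289,172).

Run:
```python
from h import *
z=np.load("w1.npz");c=dict(intrinsics=z["K"],cam_to_world=z["T"])
q=[ray(c,p,.055) for p in((220,108),(313,108),(312,221),(221,222))]
ctr=np.mean(q,0);d=(q[2]+q[3]-q[0]-q[1]);d/=np.linalg.norm(d)
print(np.linalg.norm(q[3]-q[0]),np.linalg.norm(q[1]-q[0]),ctr.round(4),"yaw",np.degrees(np.arctan2(d[1],d[0])))
print("cheeks",ray(c,(266.5,172),.069).round(4))
t=ctr+d*.025;t[2]=.080+.1992;s=read_state();R=cv2.Rodrigues(s["tool_rot"])[0]
print(t,(R.T@(t-s["position"])*1000).round(1))
```

```text
0.0969643946504738 0.07479949516288142 [0.4755 0.3103 0.055 ] yaw -27.18523760474944
cheeks [0.4766 0.3094 0.069 ]
[0.49775116 0.29890206 0.2792    ] [ 1.5  6.7 51.6]
```

Emit:
apply_moves(deltas=[[0, 7, 15, 0, 0, 0, 1], [0, 7, 30, 0, 0, 0, 1], [0, 7, 42, 0, 0, 0, 1], [0, 7, 48, 0, 0, 0, 1], [0, 7, 52, 0, 0, 0, 1], [0, 7, 55, 0, 0, 0, 1], [0, 7, 58, 0, 0, 0, 1], [0, 7, 60, 0, 0, 0, 1], [0, 7, 61, 0, 0, 0, 1], [0, 7, 61, 0, 0, 0, 1]])

```text
time: 2.65
position: [0.5002, 0.2973, 0.2701]
tool_rot: [0.751, 3.05, 0.001]
contact_force: [2.7, -2.8, 5.6]
finger_gap: 0.007
grip_force: 2.7
```

Emit:
apply_moves(deltas=[[0, 0, 1, 0, 0, 0, 1], [0, 0, 1.5, 0, 0, 0, 1], [0, 0, 2, 0, 0, 0, 1], [0, 0, 2, 0, 0, 0, 1], [0, 0, 2, 0, 0, 0, 1]])

```text
time: 3.15
position: [0.5004, 0.2973, 0.2692]
tool_rot: [0.751, 3.049, 0.002]
contact_force: [-0.7, -6.2, 23.4]
finger_gap: 0.007
grip_force: 11.3
```

The force rose sharply to 23 N at tip height 70 mm, so the paddle is at its stop. I'll lift and check.

Emit:
apply_moves(deltas=[[0, 0, -5, 0, 0, 0, 1], [0, 0, -20, 0, 0, 0, 1], [0, 0, -40, 0, 0, 0, 1], [0, 0, -60, 0, 0, 0, 1], [0, 0, -70, 0, 0, 0, 1], [0, 0, -70, 0, 0, 0, 1], [0, 0, -70, 0, 0, 0, 1]])

```text
time: 3.85
position: [0.4995, 0.2974, 0.3373]
tool_rot: [-0.75, -3.05, 0.0]
contact_force: [0.1, 1.2, -0.9]
finger_gap: 0.006
grip_force: 0.0
```

Run:
```python
from h import *
s=read_state();im=get_image("wrist");a=cv2.resize(im[80:250,160:380],None,fx=2,fy=2,interpolation=2)
sd=get_image("side");b=cv2.resize(sd[170:230,230:300],None,fx=5,fy=5,interpolation=2)
o=np.zeros((340,790,3),np.uint8);o[:,:440]=a;o[:300,440:]=b
cv2.imwrite("pics/w2.png",o[:,:,::-1])
R=cv2.Rodrigues(s["tool_rot"])[0]
# above square/round midpoint, TCP z .31
for p in([.502,.010,.330],):print((R.T@(np.array(p)-s["position"])*1000).round(1))
print(s["position"],s["qpos"].round(2),np.degrees(np.arctan2(R[1,1],R[0,1])))
```

```text
[-135.5 -253.5    7.4]
[0.49952431 0.29741702 0.33733453] [-0.81  0.35  0.2   1.89 -0.09  0.91  0.52] 62.358566137482406
```

View pics/w2.png

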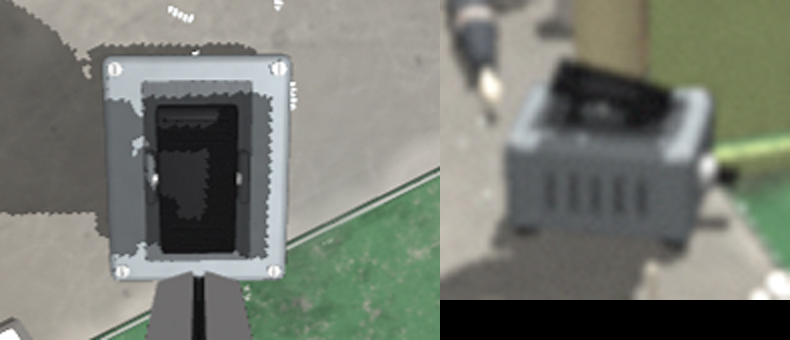

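In the side view the far end of the paddle is now down and the near end is up, so the rocker is on. Next I move above the station, turning the gripper so its body stays clear of the microscope.

Emit:
apply_moves(deltas=[[-8, -15, 0, 0, 0, 5, 1], [-20, -36, 0, 0, 0, 12, 1], [-32, -58, 0, 0, 0, 19, 1], [-44, -80, 0, 0, 0, 26, 1], [-56, -103, 0, 0, 0, 33, 1], [-68, -125, 0, 0, 0, 40, 1], [-80, -148, 0, 0, 0, 47, 1], [-92, -170, 0, 0, 0, 54, 1], [-104, -192, 0, 0, 0, 60, 1], [-115, -214, 2, 0, 0, 65, 1], [-125, -232, 5, 0, 0, 68, 1], [-132, -246, 7, 0, 0, 68, 1], [-135, -253, 7, 0, 0, 68, 1], [-135, -253, 7, 0, 0, 68, 1], [-135, -253, 7, 0, 0, 68, 1], [-135, -253, 7, 0, 0, 68, 1]])

```text
time: 5.55
position: [0.502, 0.0115, 0.3306]
tool_rot: [-2.327, -2.111, -0.0]
contact_force: [0.2, -0.2, -1.1]
finger_gap: 0.004
grip_force: 0.0
```

Run:
```python
from h import *
s=read_state();c=calibration("wrist");im=get_image("wrist");R=cv2.Rodrigues(s["tool_rot"])[0]
print(s["position"],np.degrees(np.arctan2(R[1,1],R[0,1])),s["qpos"].round(2));np.savez("w3.npz",K=c["intrinsics"],T=c["cam_to_world"])
for n,p in(("sq",[.5047,.0327,.0615]),("rd",[.4994,-.0184,.0615]),("bar",[.4534,.0377,.0615])):print(n,proj(c,p))
cv2.imwrite("pics/w3.png",im[:,:,::-1])
```

```text
[0.50203866 0.0115011  0.33063622] -5.581463987176213 [-0.62  0.26  0.55  2.09 -0.18  0.84 -0.06]
sq [259.38845736 174.86538624]
rd [258.96732851 233.18314934]
bar [196.93220561 174.8315282 ]
```

View pics/w3.png

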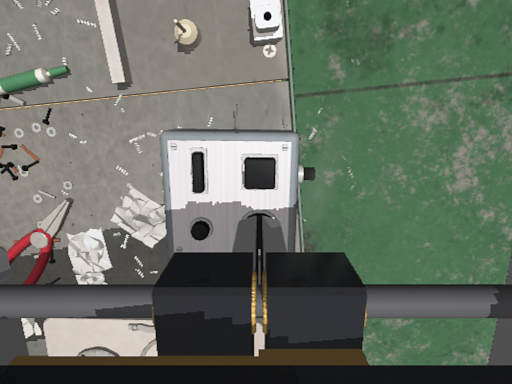

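The view shows the square key at (260,173), the bar key at (198,172) and the small button at (201,230). All are within about 2 px of what I predicted from the top camera.

Run:
```python
from h import *
z=np.load("w3.npz");c=dict(intrinsics=z["K"],cam_to_world=z["T"])
sq,ba,sm=[ray(c,p,.0615) for p in((260,173),(198,172),(201,230))]
rd=sq+sm-ba
print(sq,ba,sm,rd,np.linalg.norm(sq-ba),np.linalg.norm(sm-ba))
s=read_state();R=cv2.Rodrigues(s["tool_rot"])[0]
for p in(sq,rd):
    p=p+[0,0,.1992];print((R.T@(p-s["position"])*1000).round(1))
```

```text
[0.50535191 0.03420814 0.0615    ] [0.45461938 0.03996498 0.0615    ] [ 0.44986164 -0.010651    0.0615    ] [ 0.50059416 -0.01640783  0.0615    ] 0.051058104098411904 0.0508390908930428
[23.   1.1 70. ]
[-27.9   1.3  70. ]
```

Emit:
apply_moves(deltas=[[12, 1, 10, 0, 0, 0, 1], [23, 1, 30, 0, 0, 0, 1], [23, 1, 50, 0, 0, 0, 1], [23, 1, 62, 0, 0, 0, 1], [23, 1, 67, 0, 0, 0, 1], [23, 1, 70, 0, 0, 0, 1], [23, 1, 72, 0, 0, 0, 1], [23, 1, 74, 0, 0, 0, 1], [23, 1, 76, 0, 0, 0, 1], [23, 1, 77, 0, 0, 0, 1], [23, 1, 77, 0, 0, 0, 1], [23, 1, 77, 0, 0, 0, 1]])

```text
time: 6.8
position: [0.5054, 0.0333, 0.2547]
tool_rot: [-2.329, -2.109, -0.002]
contact_force: [-8.2, -0.5, 24.0]
finger_gap: 0.006
grip_force: 11.9
```

The tip is at 55.5 mm with 24 N, so the square key is at its stop. Next I lift, shift 51 mm to the round button and press it.

Emit:
apply_moves(deltas=[[0, 0, -5, 0, 0, 0, 1], [0, 0, -18, 0, 0, 0, 1], [0, 0, -25, 0, 0, 0, 1], [-15, 0, -25, 0, 0, 0, 1], [-35, 0, -25, 0, 0, 0, 1], [-51, 0, -25, 0, 0, 0, 1], [-51, 0, -25, 0, 0, 0, 1], [-51, 0, -25, 0, 0, 0, 1]])

```text
time: 7.6
position: [0.5001, -0.0177, 0.2787]
tool_rot: [2.329, 2.108, 0.0]
contact_force: [0.4, -0.1, -0.2]
finger_gap: 0.001
grip_force: 0.0
```

Run:
```python
from h import *
im=get_image("wrist");a=cv2.resize(im[60:300,120:360],None,fx=2.4,fy=2.4,interpolation=2);cv2.imwrite("pics/w4.png",a[:,:,::-1])
s=read_state();R=cv2.Rodrigues(s["tool_rot"])[0];print(s["position"],s["contact_force"],(R.T@(np.array([.5006,-.0164,.0615+.1992])-s["position"])*1000).round(1))
c=calibration("wrist");print("sq up/down",proj(c,[.5054,.0342,.0615]),proj(c,[.5054,.0342,.0555]))
```

```text
[ 0.50021926 -0.01718885  0.27870856] [-0.55529329  0.11762342  1.20531309] [ 0.8  0.3 18. ]
sq up/down [258.76894731 143.76894425] [258.77264232 142.91867195]
```

View pics/w4.png

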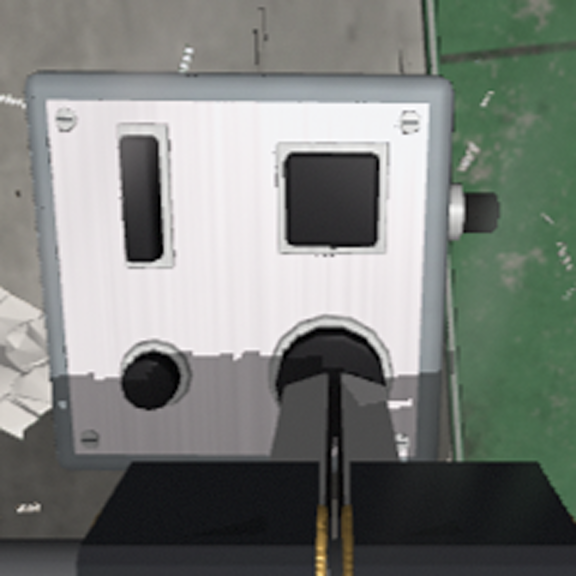

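The square key sits in flush, and the fingertips are over the large round button. The bar key and small button are still up. I'll press now: contact is at 18 mm and full travel at 24 mm.

Emit:
apply_moves(deltas=[[1, 0, 8, 0, 0, 0, 1], [1, 0, 14, 0, 0, 0, 1], [1, 0, 18, 0, 0, 0, 1], [1, 0, 20, 0, 0, 0, 1], [1, 0, 22, 0, 0, 0, 1], [1, 0, 24, 0, 0, 0, 1], [1, 0, 25, 0, 0, 0, 1], [1, 0, 25, 0, 0, 0, 1], [1, 0, 25, 0, 0, 0, 1], [1, 0, 25, 0, 0, 0, 1], [1, 0, 25, 0, 0, 0, 1]])

```text
time: 8.75
position: [0.5003, -0.0163, 0.2545]
tool_rot: [-2.328, -2.108, -0.001]
contact_force: [-9.6, 3.0, 27.5]
finger_gap: 0.008
grip_force: 13.7
```

The tip is at 55.3 mm with 27 N, so the button is fully down and held. I'm handing the job in.

```bash
python3 -c "
from rig import *
s=read_state();print(s['position'],s['contact_force']);print(finish_job())"
```

```text
[ 0.50026245 -0.01630194  0.25454142] [-9.57670174  3.01066255 27.50145524]
the job is handed in; nothing more can be done
None
```

The job is handed in at about 8.8 s: the rocker is on, the square key is in, and the large round button is held fully down at about 27 N; the judge's verdict was not shown.

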